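# Cover the terminals, then rock the plug-in module out of its socket

### The job

The plug-in module has to be swapped: first press both open hinged covers of the terminal strip down until they snap shut and stay shut. Then take hold of the module standing in its socket, rock it from side to side until the two tight cheeks have given way, and lift it out; do not disturb the screwdriver, the parts tray or the carton. Finish still holding the module in the gripper, upright and still, directly over its socket with its foot just clear of it, about 1 to 4 cm above the socket's rim.

Things in the scene. Friction and masses are not known exactly. Their poses are not given: they have to be found in the camera images.
- socket: The module's socket, fixed to the bench: grey plate 84 x 74 x 10 mm with a box 45 (x) x 52 (y) mm whose rim is 43 mm above the bench. Origin: centre of its underside, on the bench; z up. The module rocks to its +y and -y sides (about its x axis). The pocket floor lies 10 mm above the origin; the axis about which the module's rounded foot rocks is parallel to x, 15 mm above the origin.
- socket_mouth (a point): Centre of the socket's opening at the height of the rim, 43 mm above the bench; axes as the socket's.
- cheek_left (a joint): Steel cheek inside the socket on its +y side: how far it has been pushed outward, in m, 0 (tight) to 0.005 (fully back). A dry-friction slide: takes about 10 N to move and stays where pushed. Its lip, 5 mm thick, overhangs the module's lug by 2.5 mm, so that a straight pull is blocked; pushed back over about 3 mm on both sides, it lets the module out. Leaning the module to +y pushes this cheek: about 0.17 rad of lean gives 3 mm, 0.23 rad gives 5 mm (the most).
- cheek_right (a joint): The same on the -y side, pushed outward to -y by leaning the module to -y.
- module_center (a point): Centre of the plug-in module, half-way up: 43 mm above its foot. The module is 86 mm tall: a white grip block on top, 36 (x) x 30 (y) x 40 mm, spanning 3 to 43 mm above this point (flat sides, the place to grip, across x or across y); below it a black stem 28 (x) x 10 (y) mm with side lugs 18 mm wide over all in y, and a rounded foot of radius 5 mm. Weighs 100 to 190 g. Axes: z up when upright, x and y as the socket's at the start.
- module_foot (a point): Middle of the underside of the module's foot, 43 mm below its centre; 10 mm above the bench while in the socket.
- strip: Terminal strip fixed to the bench: steel foot 60 (x) x 110 (y) mm, grey housing 98 mm long in y, 36 mm high, brass screws on top, with two black hinged covers side by side, each 52 mm (x) by 44 mm (y), 4 mm thick, their upper face 40 mm above the bench when shut. Origin: centre of its underside, on the bench; z up. The hinges run along y at x = +26 mm, 38 mm up; the covers' centres are at y = +24.5 mm (left) and -24.5 mm (right).
- cover_left_edge (a point): Mid-point of the free (near) edge of the left cover, on its upper face, 52 mm from the hinge line. Its frame turns with the cover; its -x axis points from the hinge to the free edge, z out of the upper face.
- cover_left_hinge (a point): Point on the hinge axis of the left cover, half-way along it, 38 mm above the bench. The frame turns with the cover, y along the hinge.
- cover_left (a joint): Angle of the left cover in rad: 0 = fully shut (level), grows as it opens upward about its hinge at the strip's +x edge; starts between 0.35 and 0.85. Light friction keeps it at any angle; pressed down at the free edge it meets the catch below about 0.2 rad and then needs about 4 N there to snap to 0, where the catch holds it. It stops hard at 0.
- cover_right_edge (a point): Mid-point of the free (near) edge of the right cover, on its upper face, 52 mm from the hinge line. Its frame turns with the cover; its -x axis points from the hinge to the free edge, z out of the upper face.
- cover_right_hinge (a point): Point on the hinge axis of the right cover, half-way along it, 38 mm above the bench. The frame turns with the cover, y along the hinge.
- cover_right (a joint): Angle of the right cover in rad: 0 = fully shut (level), grows as it opens upward about its hinge at the strip's +x edge; starts between 0.35 and 0.85. Light friction keeps it at any angle; pressed down at the free edge it meets the catch below about 0.2 rad and then needs about 4 N there to snap to 0, where the catch holds it. It stops hard at 0.
- screwdriver: Screwdriver lying on the bench, 190 mm long, a bystander. Origin: under its middle.
- tray: Open orange tray of small parts, 110 x 75 x 35 mm, a bystander. Origin: centre of its underside.
- carton: White carton 75 x 60 x 80 mm standing on the bench, a bystander. Origin: centre of its underside.
There are look-alikes about, which are no part of the job. What is shaped like the strip but green is not meant. Of the things that look like the part that bears module_center, the larger one is meant.

How it is judged:
By the outcome, as a careful person would: the job done as asked, in the order asked, and still so for the second after the job is handed in, while the arm keeps its last pose, push and grip.
It also fails if it takes over 61 s, if anything falls off the work surface, if the arm or the gripper's body presses on something with over 40 N, if the wrist force passes 120 N, or if a joint passes its speed limit or range.

### The arm

A 6-joint arm with a two-finger parallel gripper is mounted at the origin on the work surface. World frame = base frame: x ahead of the robot, y to its left, z up, the work surface at z = 0. Lengths are in m, angles in rad, forces in N, time in s.
With the tool pointing down it reaches from about 0.35 to 0.975 m from the base axis. Payload 7.1 kg.
Tool frame: the origin (TCP) lies on the front face of the gripper's body, between the roots of the fingers; the fingertips stand 80 mm ahead of it and the grasp point (between the pads) lies 61 mm ahead of it; z points along the fingers, y is the direction in which the jaws open and shut (so a half turn about z gives the same grasp; the last joint's range is limited). The gripper opens to 88 mm and grips with 3 to 60 N. Pads are 20 mm wide; open, the fingers measure 115 mm over their backs; the gripper's body (75 mm by 178 mm) begins 61 mm behind the grasp point.
Start: joints at [-1.312, 0.423, 1.63, -0, 1.089, -0.019], TCP at [0.171, -0.601, 0.303] pointing down, gripper open.
Joint ranges: [-3, 3], [-0.9, 2.11], [0.09, 2.58], [-1.31, 4.45], [0.11, 2.69], [-2.54, 2.54]. Speed limits (rad/s): [2.39, 2.39, 3.01, 3.14, 3.14, 3.14].

### API

Orientations are given as a rotation vector (axis times angle).
In Python, from rig import get_state, snapshot, job_done, search_frame gives the robot as it stands.
- The arm moves only by the tool carry_out, never from a script. Its argument "moves" is a list of rows, each a list of 7 numbers: the shift along the tool's x, y, z in mm, then the turn, a rotation vector about the tool's x, y, z in degrees, then the opening, from 0 (shut) to 1 (fully open). A call has 1 to 20 rows; each row shifts and turns the pose as measured when the row begins, along the tool's axes as they then stand; what a row does not reach is not made up. A row lasts 1/8 s, in which the tool goes at most 62.5 mm and 10.7 degrees, less where a joint would pass 70% of its speed; a pose out of reach is approached as far as the arm can. A call with a gripper value outside its range is refused whole. The fingers move at their own pace and stop on an object; "grip_force" is the grip in N (left out, the last holds). Time passes only in rows, so rows that do not move let the fingers close. It gives the time, the measured TCP pose, the force and the opening at its end, in the units of the state.
- get_state(): the state, without advancing time (a new reading comes with each control period).
- snapshot(name): name is "scene" or "top"; returns a dict with "color" (384x512x3 uint8, red, green, blue), "fx", "fy", "cx", "cy" (pixels), "k1" (the pictures are not rectified: a ray, as slopes to the right and down, at radius r is drawn at 1 + k1 r^2 times it, then the intrinsics apply), "R" (3x3) and "t" (3): a world point X has camera coordinates R X + t. Camera axes: x right, y down, z forward; pixel columns grow to the right and rows downward; lengths in m; the calibration is good to about 2 mm. A picture is of the moment at which its call begins. There is no depth.
- job_done(): hands the job in, once; it reports no verdict.
Trained networks look in the newest picture that a camera, given by its name, has taken for a name from the list of things; names that differ only in an ending like _2 or _b are one class to them, and where a whole thing is asked for, a point or a joint stands for the part that bears it (a point fixed in the world has none). Each returns a list of dicts, best first, with "conf" (0 to 1); they miss things now and then, are a little off and sometimes report something else, mostly with a low value. They report only what shows in the picture. A call takes as long as a camera call. They do not tell look-alikes from the thing itself.
- search_frame(target, camera): "rect" ([left, top, width, height] in pixels, round what is visible of it).
The state is a dict: "clock": time; "qpos": joint angles; "dq": joint speeds; "tau": joint torques, N m; "tool_pos": TCP position; "tcp_rot": TCP orientation; "wrist_force": force on the tool from outside, world axes, zero at the start; "torque": the same for the moment, N m; "opening": opening from 0.0 (shut) to 1.0 (fully open).
Only numpy, scipy, OpenCV 4.12 (cv2) and the standard library are available. Lean on these libraries where they do the work, as an engineer would, in place of code of your own. Each camera call takes 0.05 s, during which the arm holds its last target. There are 200 camera calls.

## Working session

There is one attempt and no reset: what is moved stays moved. The work goes in short steps, Python scripts to look and compute and a tool call to move; the robot and the scene stay as the last step left them, time stands still between calls to the robot, and variables do not carry over. Pictures are saved under pics/ and viewed, about 8 in all and at most 12, crops included, and the job is handed in when it is done.

Besides the shell and the picture viewer there is one more tool, called after "Request:" in YAML: its name, and indented under it one key for each argument. carry_out: Moves the arm, as the interface text tells. Its arguments: {"type":"object","properties":{"moves":{"type":"array","items":{"type":"array","items":{"type":"number"}}},"grip_force":{"type":"number"}},"required":["moves"]}

```bash
mkdir -p pics; cat > h.py <<'E'
import numpy as np, cv2
from rig import get_state, snapshot, job_done, search_frame
from scipy.spatial.transform import Rotation as Ro
def K(s): return np.array([[s['fx'],0,s['cx']],[0,s['fy'],s['cy']],[0,0,1.]]), np.array([s['k1'],0,0,0.])
def ray(s,uv):
    k,d=K(s); p=cv2.undistortPoints(np.array([[uv]],float),k,d)[0,0]
    R=np.array(s['R']); t=np.array(s['t']); return -R.T@t, R.T@np.array([p[0],p[1],1])
def atz(s,uv,z):
    o,d=ray(s,uv); return o+d*(z-o[2])/d[2]
def proj(s,X):
    k,d=K(s); R=np.array(s['R']); return cv2.projectPoints(np.atleast_2d(np.array(X,float)),cv2.Rodrigues(R)[0],np.array(s['t'],float),k,d)[0][:,0]
def save(s,n,box=None,scale=1):
    im=s['color'][:,:,::-1]
    if box: l,t,w,h=box; im=im[t:t+h,l:l+w]
    cv2.imwrite('pics/'+n,cv2.resize(im,None,fx=scale,fy=scale,interpolation=cv2.INTER_CUBIC))
def tri(s1,u1,s2,u2):
    o1,d1=ray(s1,u1);o2,d2=ray(s2,u2)
    a=np.linalg.lstsq(np.c_[d1,-d2],o2-o1,rcond=None)[0]; p,q=o1+a[0]*d1,o2+a[1]*d2
    return (p+q)/2,np.linalg.norm(p-q)
E
python3 - <<'E'
from h import *
print(get_state())
for c in ("scene","top"):
    s=snapshot(c); save(s,c+'0.png',None,1.5); print(c,s['fx'],s['cx'],s['cy'],s['k1'],-np.array(s['R']).T@s['t'],np.round(s['R'],3).tolist())
    for n in ("socket","module_center","strip","cover_left","cover_right","screwdriver","tray","carton"):
        print(n,[([round(float(x)) for x in d['rect']],round(d['conf'],2)) for d in search_frame(n,c)])
E
```

```text
{'clock': 0.0, 'qpos': array([-1.31201950e+00,  4.23819005e-01,  1.63067662e+00, -3.18846799e-05,
        1.08858280e+00, -1.90059604e-02]), 'dq': array([-1.72742445e-03, -7.36642951e-04,  1.57828525e-05, -5.78549478e-04,
       -8.15805469e-05,  4.17068297e-05]), 'tau': array([ 2.78599597e-03, -5.44619787e+01, -2.73668200e+01,  6.44697645e-02,
        2.27323745e-02, -1.10122014e-04]), 'tool_pos': array([ 0.17129607, -0.60062547,  0.30192049]), 'tcp_rot': array([-3.10987859e+00, -4.34757911e-01,  3.23010834e-04]), 'wrist_force': array([0.5176403 , 0.94951559, 0.48781905]), 'torque': array([-0.00887844, -0.01252772,  0.01490858]), 'opening': 1.0013540625595527}
scene 377.40685920137213 257.19595191594465 185.89877596616566 0.013589483393010308 [ 1.27026537 -0.5249904   0.57863339] [[0.646, 0.763, -0.021], [0.394, -0.357, -0.847], [-0.654, 0.538, -0.532]]
socket [([171, 195, 37, 31], 0.64), ([266, 145, 16, 16], 0.63)]
module_center [([174, 179, 20, 24], 0.75), ([207, 176, 7, 18], 0.68)]
strip [([247, 145, 37, 35], 0.7), ([267, 146, 18, 19], 0.51), ([172, 193, 36, 33], 0.22)]
cover_lef
[... 338 characters left out ...]
936545 251.8885323380088 193.0780895513863 -0.14792084967063837 [0.41755717 0.01655391 1.32216812] [[-0.006, -1.0, 0.018], [-0.985, 0.003, -0.175], [0.175, -0.019, -0.984]]
socket [([291, 215, 31, 36], 0.69)]
module_center [([301, 222, 12, 18], 0.56)]
strip [([184, 228, 38, 23], 0.96), ([159, 182, 39, 26], 0.69), ([98, 222, 44, 41], 0.29)]
cover_left [([182, 231, 19, 14], 0.84), ([160, 184, 18, 24], 0.63)]
cover_right [([204, 230, 11, 18], 0.75), ([177, 184, 18, 24], 0.51), ([373, 208, 34, 33], 0.24)]
screwdriver [([263, 135, 21, 31], 0.69)]
tray [([101, 222, 41, 42], 0.76)]
carton [([291, 218, 33, 34], 0.72), ([370, 208, 39, 38], 0.6), ([299, 223, 17, 18], 0.56), ([202, 229, 14, 18], 0.37)]
```

View pics/scene0.png

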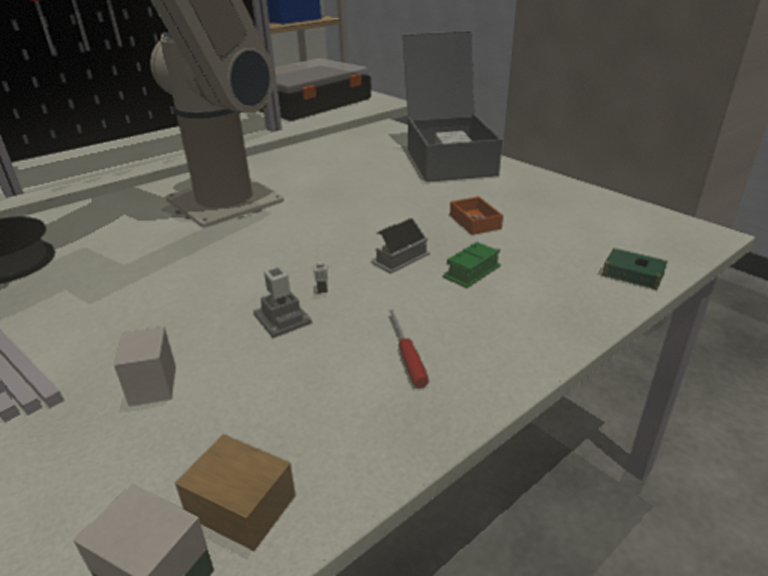

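View pics/top0.png

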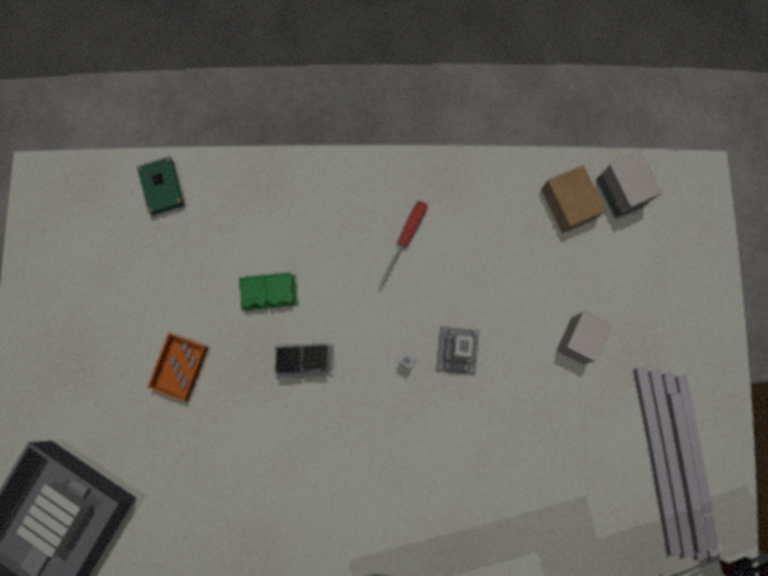

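Scene: strip with black covers at (267,162) px, green look-alike at (315,175), module in the socket at (184,200), small look-alike module at (214,186). Top: strip (201,240), green strip (179,194), module (309,230), small one (271,241), carton (391,225), tray (119,245), screwdriver (270,163). I choose the black-covered strip and the larger module in the socket. One close crop will check that.

```bash
python3 - <<'E'
from h import *
a=snapshot("top"); b=snapshot("scene")
def crop(s,l,t,w,h,k): return cv2.resize(s['color'][t:t+h,l:l+w,::-1],None,fx=k,fy=k,interpolation=cv2.INTER_CUBIC)
im=np.vstack([np.hstack([crop(a,175,220,50,37,8),crop(a,285,210,50,37,8)]),np.hstack([crop(b,240,140,50,37,8),crop(b,165,173,50,53,8)[:37*8+128][:296]])])
cv2.imwrite('pics/c1.png',im)
for n,s,uv,z in [("strip",a,(201,240),.04),("module top",a,(309,230),.096),("socket",a,(305.5,234),.01),("carton",a,(391,225),.08),("small",a,(271,241),.05),("green",a,(179,194),.04)]: print(n,atz(s,uv,z))
E
```

```text
strip [0.51439383 0.13235935 0.04      ]
module top [ 0.5352376  -0.15830913  0.096     ]
socket [ 0.53219165 -0.1603067   0.01      ]
carton [ 0.54829704 -0.38720077  0.08      ]
small [ 0.51015943 -0.05972192  0.05      ]
green [0.64309766 0.19551121 0.04      ]
```

View pics/c1.png

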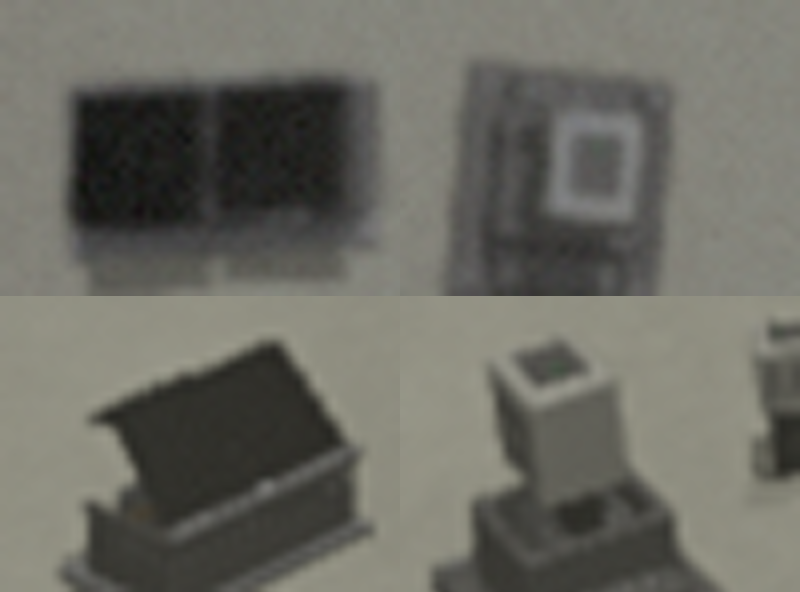

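```bash
cat > fit.py <<'E'
from h import *
from scipy.optimize import least_squares
a=snapshot("top"); b=snapshot("scene")
def T(p,X): c,s_=np.cos(p[2]),np.sin(p[2]); X=np.atleast_2d(X); return np.c_[p[0]+c*X[:,0]-s_*X[:,1],p[1]+s_*X[:,0]+c*X[:,1],X[:,2]]
def cov(al,y): return [.026-.052*np.cos(al)+.0*np.sin(al),y,.038+.052*np.sin(al)+.002*np.cos(al)]
def strip(p):
    aL,aR=p[3:]
    return ([[.028,-.049,.036],[.028,.049,.036],[.030,.055,.003],cov(aR,-.0465),cov(aL,.0465)],[cov(aL,.0465),cov(aL,.0025),cov(aR,-.0025),cov(aR,-.0465),[.03,-.055,.003]])
f=lambda c,o,x,y:(o[0]+(x)/8,o[1]+y/8)
so=np.array([f(0,(240,140),x,y-296) for x,y in [(165,530),(358,455),(372,525),(95,418),(275,343)]])
to=np.array([f(0,(175,220),x,y) for x,y in [(73,225),(203,225),(222,215),(345,210),(378,78)]])
r=least_squares(lambda p:np.r_[(proj(b,T(p,strip(p)[0]))-so).ravel(),(proj(a,T(p,strip(p)[1]))-to).ravel()],[.51,.13,.05,.6,.6],loss='soft_l1')
print('strip',r.x.round(4),r.fun.round(1).tolist()); ps=r.x
S=[[-.018,-.015,.096],[-.018,.015,.096],[.018,.015,.096],[.018,-.015,.096],[-.0225,-.026,.043],[.0225,-.026,.043],[.0225,.026,.043]]
B=np.array([f(0,(165,173),x-400,y-296) for x,y in [(490,365),(562,340),(620,372),(535,408),(480,510),(545,555),(672,512)]])
S2=[[.018,.015,.096],[.018,-.015,.096],[-.018,.015,.096],[-.018,-.015,.096],[.042,.037,.01],[.042,-.037,.01]]
A=np.array([f(0,(285,210),x-400,y) for x,y in [(553,112),(640,115),(548,215),(632,220),(475,62),(672,85)]])
r=least_squares(lambda p:np.r_[(proj(b,T(p,S))-B).ravel(),(proj(a,T(p,S2))-A).ravel()],[.53,-.16,-.08],loss='soft_l1')
print('socket',r.x.round(4),r.fun.round(1).tolist()); pk=r.x
def rect(x0,x1,y0,y1,z): return [[x0,y0,z],[x1,y0,z],[x1,y1,z],[x0,y1,z]]
def cv_(al,y): return [[.026,y-.022,.040],cov(al,y-.022),cov(al,y+.022),[.026,y+.022,.040]]
L=[T(ps,q) for q in (rect(-.03,.03,-.055,.055,.003),cv_(ps[3],.0245),cv_(ps[4],-.0245))]+[T(pk,q) for q in (rect(-.042,.042,-.037,.037,.01),rect(-.0225,.0225,-.026,.026,.043),rect(-.018,.018,-.015,.015,.096),rect(-.018,.018,-.015,.015,.056))]
def crop(s,l,t,w,h,k):
    im=cv2.resize(s['color'][t:t+h,l:l+w,::-1],None,fx=k,fy=k,interpolation=cv2.INTER_CUBIC)
    im=cv2.convertScaleAbs(im,alpha=1.5,beta=20)
    for i,q in enumerate(L): cv2.polylines(im,[((proj(s,q)-[l,t]+.5)*k).round().astype(int)],True,[(0,0,255),(0,255,0),(255,80,0),(0,0,255),(0,255,255),(0,255,0),(255,0,255)][i],1)
    return im
cv2.imwrite('pics/fit.png',np.vstack([np.hstack([crop(a,175,220,50,37,8),crop(a,285,210,50,37,8)]),np.hstack([crop(b,240,140,50,37,8),crop(b,165,176,50,37,8)])]))
E
python3 fit.py
```

```text
strip [0.5149 0.1321 0.0239 0.4225 0.5051] [-0.9, 1.2, -1.0, -0.5, -1.1, -0.2, -2.5, 0.6, -2.4, 1.1, -0.8, -0.5, -0.8, -0.9, -1.4, -0.5, -0.5, -0.3, -0.8, 0.0]
socket [ 0.5357 -0.1577 -0.0993] [-1.9, -1.9, 0.2, -2.4, -0.7, -0.4, -1.3, -1.1, -2.5, -1.7, -3.1, 0.9, -0.2, -0.7, -0.5, -1.4, -0.2, -0.7, -0.9, -0.8, -0.1, -0.4, -1.6, -0.8, -0.5, -1.3]
```

View pics/fit.png

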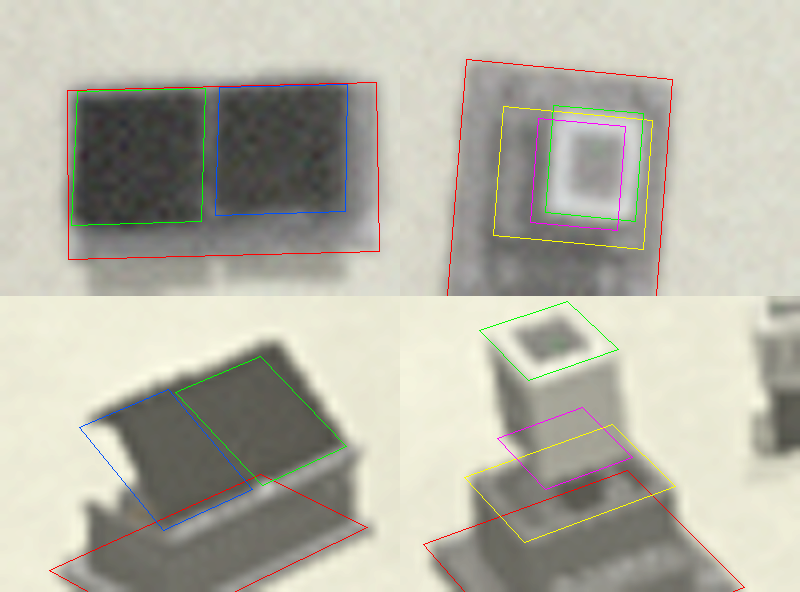

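Fit check: the overlays match to about 3–4 mm. Strip at (0.515, 0.132), yaw about 0.03, covers open about 0.4–0.5 rad with hinges on the +x side. Socket at (0.536, -0.158), yaw about -0.1; the larger module in it is confirmed. Now the approach to the strip: both fingers spread to press both covers at once.

```bash
cat > d.py <<'E'
from h import *
import sys
def delta(x,y,z,yaw):
    s=get_state(); R=Ro.from_rotvec(s['tcp_rot'])
    G=Ro.from_euler('z',yaw)*Ro.from_rotvec([np.pi,0,0])
    w=np.array([x,y,z])-s['tool_pos']
    print('t',s['clock'],'turn deg',np.degrees((R.inv()*G).as_rotvec()).round(2),'shift now-frame',(R.inv().apply(w)*1e3).round(1),'goal-frame',(G.inv().apply(w)*1e3).round(1),'F',s['wrist_force'].round(1),'op',round(s['opening'],3))
delta(*map(float,sys.argv[1:]))
E
python3 d.py .497 .132 .20 .03
```

```text
t 1.1 turn deg [ 0.   0.  14.2] shift now-frame [ 514.2 -615.6  102.7] goal-frame [ 347.4 -722.9  102.7] F [-0.3  0.4  0.5] op 0.998
```

Request:
carry_out:
  moves:
    - [0,0,0,0,0,7.1,0.41]
    - [0,0,0,0,0,7.1,0.41]
    - [20,-42,0,0,0,0,0.41]
    - [20,-42,0,0,0,0,0.41]
    - [20,-42,0,0,0,0,0.41]
    - [20,-42,0,0,0,0,0.41]
    - [20,-42,0,0,0,0,0.41]
    - [20,-42,0,0,0,0,0.41]
    - [20,-42,0,0,0,0,0.41]
    - [20,-42,0,0,0,0,0.41]
    - [20,-42,5,0,0,0,0.41]
    - [20,-42,5,0,0,0,0.41]
    - [20,-42,5,0,0,0,0.41]
    - [20,-42,5,0,0,0,0.41]
    - [20,-42,10,0,0,0,0.41]
    - [20,-42,10,0,0,0,0.41]
    - [20,-42,10,0,0,0,0.41]

```text
clock: 3.22
tool_pos: [0.4685, 0.0508, 0.2539]
tcp_rot: [3.135, 0.024, 0.019]
wrist_force: [0.4, -1.9, 0.7]
opening: 0.414
```

```bash
python3 d.py .497 .132 .20 .03
```

```text
t 3.225 turn deg [ 0.39 -0.67 -0.85] shift now-frame [ 29.1 -81.1  53.7] goal-frame [ 30.9 -80.3  53.9] F [ 0.4 -1.9  0.7] op 0.414
```

Request:
carry_out:
  moves:
    - [10,-28,16,0.4,-0.7,-0.9,0.41]
    - [10,-27,16,0,0,0,0.41]
    - [10,-26,15,0,0,0,0.41]
    - [0,0,0,0,0,0,0.41]

```text
clock: 3.72
tool_pos: [0.4988, 0.1383, 0.2054]
tcp_rot: [-3.14, -0.057, -0.002]
wrist_force: [-0.2, -0.2, -1.1]
opening: 0.406
```

```bash
python3 d.py .497 .132 .155 .03; python3 - <<'E'
from h import *
a=snapshot("top"); b=snapshot("scene")
def crop(s,l,t,w,h,k): return cv2.convertScaleAbs(cv2.resize(s['color'][t:t+h,l:l+w,::-1],None,fx=k,fy=k,interpolation=cv2.INTER_CUBIC),alpha=1.4)
cv2.imwrite('pics/p1.png',np.hstack([crop(a,165,190,66,90,6),crop(b,235,100,66,90,6)]))
E
```

```text
t 3.725 turn deg [-0.03 -0.06  0.36] shift now-frame [-2.   6.3 50.3] goal-frame [-1.9  6.3 50.4] F [-0.2 -0.2 -1.1] op 0.406
```

View pics/p1.png

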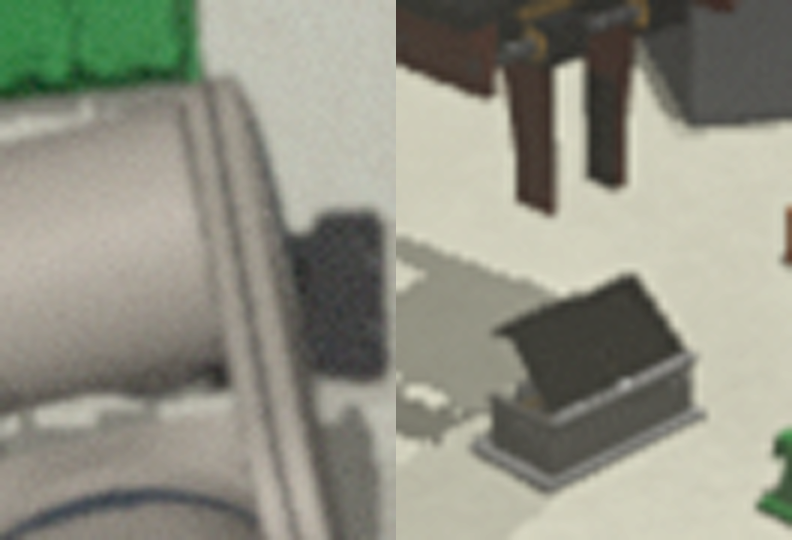

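The scene crop shows both fingertips straight above the strip's free-edge side, about px (318,134) and (336,130). Descending.

Request:
carry_out:
  moves:
    - [-1,3,25,0,0,0.4,0.41]
    - [-1,3,22,0,0,0,0.41]
    - [0,0,8,0,0,0,0.41]
    - [0,0,8,0,0,0,0.41]
    - [0,0,6,0,0,0,0.41]
    - [0,0,5,0,0,0,0.41]

```text
clock: 4.58
tool_pos: [0.4952, 0.1263, 0.1355]
tcp_rot: [-3.141, -0.034, -0.002]
wrist_force: [-1.3, 0.3, 1.5]
opening: 0.409
```

```bash
python3 d.py .497 .132 .12 .03
```

```text
t 4.575 turn deg [-0.04 -0.08 -0.47] shift now-frame [ 1.9 -5.6 15.5] goal-frame [ 2.  -5.6 15.5] F [-1.3  0.3  1.5] op 0.409
```

Request:
carry_out:
  moves:
    - [1,-3,3,0,0,0,0.41]
    - [0,-2,4,0,0,0,0.41]
    - [0,0,4,0,0,0,0.41]
    - [0,0,3,0,0,0,0.41]

```text
clock: 5.08
tool_pos: [0.4966, 0.1316, 0.1216]
tcp_rot: [-3.141, -0.035, -0.003]
wrist_force: [-2.2, -0.6, 2.7]
opening: 0.407
```

```bash
python3 d.py .497 .132 .12 .03
```

```text
t 5.075 turn deg [-0.03 -0.12 -0.46] shift now-frame [ 0.4 -0.4  1.6] goal-frame [ 0.4 -0.4  1.6] F [-2.2 -0.6  2.7] op 0.407
```

Request:
carry_out:
  moves:
    - [0,0,2,0,0,0,0.41]
    - [0,0,2,0,0,0,0.41]
    - [0,0,2,0,0,0,0.41]

```text
clock: 5.45
tool_pos: [0.4968, 0.1317, 0.1199]
tcp_rot: [-3.141, -0.036, -0.003]
wrist_force: [-10.8, -3.0, 34.8]
opening: 0.41
```

Hard stop at tip z = 39.9 mm, so both covers are at the level position. Backing off and checking.

Request:
carry_out:
  moves:
    - [0,0,-15,0,0,0,0.41]
    - [0,0,-40,0,0,0,0.41]
    - [0,0,-40,0,0,0,0.41]
    - [0,40,-20,0,0,0,1]
    - [0,50,0,0,0,0,1]
    - [0,50,0,0,0,0,1]
    - [0,50,0,0,0,0,1]
    - [0,0,0,0,0,0,1]

```text
clock: 6.45
tool_pos: [0.5062, -0.0622, 0.2417]
tcp_rot: [-3.141, -0.041, -0.026]
wrist_force: [0.0, 0.1, -0.3]
opening: 0.94
```

```bash
python3 d.py .5357 -.1577 .22 -.1; python3 - <<'E'
from h import *
a=snapshot("top"); b=snapshot("scene")
def crop(s,l,t,w,h,k): return cv2.convertScaleAbs(cv2.resize(s['color'][t:t+h,l:l+w,::-1],None,fx=k,fy=k,interpolation=cv2.INTER_CUBIC),alpha=1.4)
cv2.imwrite('pics/p2.png',np.hstack([crop(a,170,215,66,60,6),crop(b,235,130,66,60,6)]))
E
```

```text
t 6.45 turn deg [-0.07 -0.93  7.21] shift now-frame [26.7 96.3 22.1] goal-frame [38.9 92.1 21.7] F [ 0.   0.1 -0.3] op 0.94
```

View pics/p2.png

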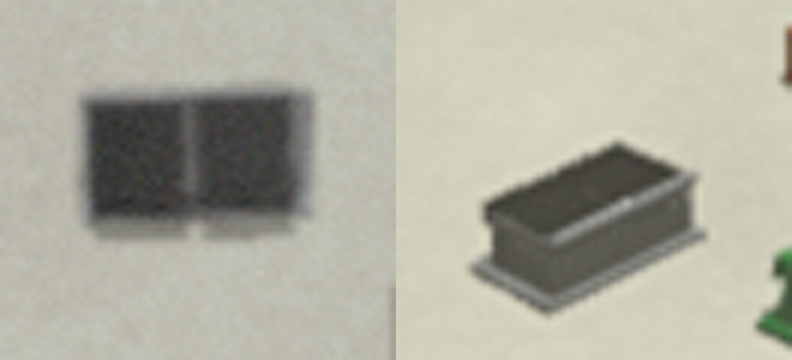

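Both covers lie flat in both views (scene px about (333,162), top px about (202,242)). Now over the module.

Request:
carry_out:
  moves:
    - [13,31,5,0,-0.5,3.6,1]
    - [13,31,5,0,-0.4,3.6,1]
    - [13,30,5,0,0,0,1]
    - [0,0,0,0,0,0,1]

```text
clock: 7.05
tool_pos: [0.5441, -0.149, 0.2261]
tcp_rot: [-3.135, 0.147, 0.001]
wrist_force: [0.2, -0.3, -0.5]
opening: 0.997
```

```bash
python3 d.py .5357 -.1577 .18 -.1; python3 - <<'E'
from h import *
b=snapshot("scene"); s=get_state()
R=Ro.from_rotvec(s['tcp_rot']); 
print('tips',proj(b,[s['tool_pos']+R.apply([x,y,.08]) for x in(-.01,.01) for y in(-.044,.044)]).round(1).tolist())
im=b['color'][125:215,150:250,::-1]; cv2.imwrite('pics/p3.png',cv2.convertScaleAbs(cv2.resize(im,None,fx=6.4,fy=6.4,interpolation=cv2.INTER_CUBIC),alpha=1.4))
E
```

```text
t 7.05 turn deg [-0.16  0.03  0.38] shift now-frame [-7.5  9.6 46.1] goal-frame [-7.5  9.5 46.1] F [ 0.2 -0.3 -0.5] op 0.997
tips [[200.0, 156.2], [166.9, 166.8], [203.9, 159.2], [170.4, 170.1]]
```

View pics/p3.png

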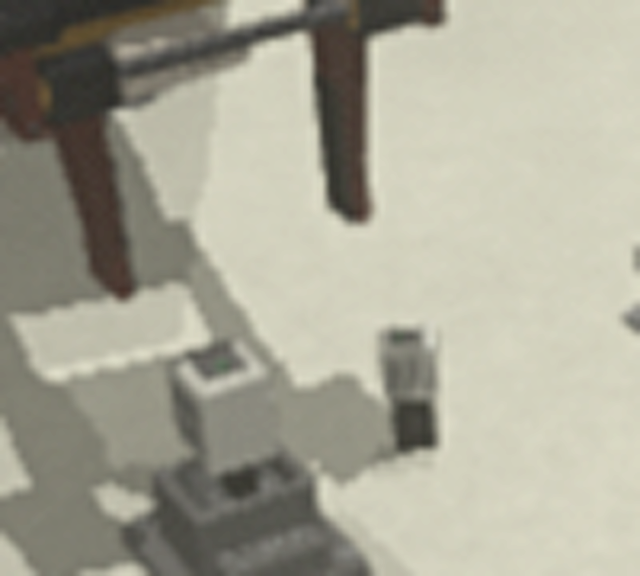

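The scene crop shows the fingertips at about (171,171) and (204,159) px, 1 px or less from prediction, and the module block at about (184,186). The fit stands; descending around the block.

Request:
carry_out:
  moves:
    - [-4,5,20,0,0,0.4,1]
    - [-3,4,20,0,0,0,1]
    - [0,0,15,0,0,0,1]
    - [0,0,10,0,0,0,1]
    - [0,0,0,0,0,0,1]

```text
clock: 7.72
tool_pos: [0.5356, -0.1489, 0.1601]
tcp_rot: [-3.134, 0.146, 0.001]
wrist_force: [-0.5, 0.7, -1.5]
opening: 0.998
```

```bash
python3 d.py .5357 -.1577 .141 -.1; python3 - <<'E'
from h import *
b=snapshot("scene")
im=b['color'][140:230,150:250,::-1]; cv2.imwrite('pics/p4.png',cv2.convertScaleAbs(cv2.resize(im,None,fx=6.4,fy=6.4,interpolation=cv2.INTER_CUBIC),alpha=1.4))
E
```

```text
t 7.725 turn deg [-0.24  0.06  0.41] shift now-frame [ 0.9  8.9 19. ] goal-frame [ 1.   8.8 19.1] F [-0.5  0.7 -1.5] op 0.998
```

View pics/p4.png

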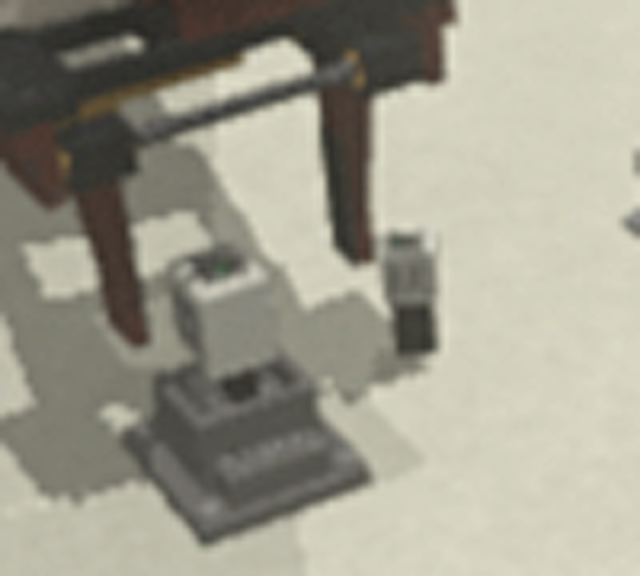

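The open fingers straddle the block (fingers px (170,193), (206,180); block (184,188)), still 9 mm short in y as the state says. Correct, descend, close gently.

Request:
carry_out:
  moves:
    - [0,5,6,0,0,0.4,1]
    - [0,4,6,0,0,0,1]
    - [0,0,4,0,0,0,1]
    - [0,0,2,0,0,0,1]
    - [0,0,0,0,0,0,1]

```text
clock: 8.4
tool_pos: [0.5358, -0.1591, 0.1424]
tcp_rot: [-3.134, 0.159, -0.004]
wrist_force: [1.1, 0.0, -0.0]
opening: 0.999
```

```bash
python3 d.py .5357 -.1577 .141 -.1
```

```text
t 8.4 turn deg [-0.21 -0.12 -0.06] shift now-frame [-0.3 -1.4  1.4] goal-frame [-0.3 -1.4  1.4] F [ 1.1  0.  -0. ] op 0.999
```

Request:
carry_out:
  moves:
    - [0,0,0,0,0,0,0.5]
    - [0,0,0,0,0,0,0.3]
    - [0,0,0,0,0,0,0.3]
    - [0,0,0,0,0,0,0.2]
    - [0,0,0,0,0,0,0.2]
    - [0,0,0,0,0,0,0.2]
  grip_force: 10

```text
clock: 9.15
tool_pos: [0.5361, -0.159, 0.1429]
tcp_rot: [-3.134, 0.158, -0.005]
wrist_force: [0.2, 1.2, 0.5]
opening: 0.358
```

```bash
python3 d.py .5357 -.1577 .141 -.1; python3 -c "from h import*;s=get_state();print(s['wrist_force'],s['torque'],s['opening']*88,s['tool_pos'])"
```

```text
t 9.15 turn deg [-0.2  -0.17 -0.05] shift now-frame [-0.5 -1.2  1.9] goal-frame [-0.5 -1.2  1.9] F [0.2 1.2 0.5] op 0.358
[0.21167899 1.23664841 0.50454013] [ 0.18191529 -0.03432418 -0.04590586] 31.49617819126463 [ 0.536066   -0.15898131  0.14288801]
```

Request:
carry_out:
  moves:
    - [0,0,0,0,0,0,0.2]
    - [0,0,0,0,0,0,0.2]
    - [0,-6.7,0.2,-3,0,0,0.2]
    - [0,-6.7,0.2,-3,0,0,0.2]
    - [0,-6.7,0.2,-3,0,0,0.2]
    - [0,0,0,0,0,0,0.2]
  grip_force: 40

```text
clock: 9.9
tool_pos: [0.5381, -0.1394, 0.1414]
tcp_rot: [2.98, -0.152, -0.008]
wrist_force: [-0.4, -2.1, -0.1]
opening: 0.341
```

```bash
cat > r.py <<'E'
from h import *
s=get_state(); R=Ro.from_rotvec(s['tcp_rot']).as_matrix(); c=np.array([.536,-.1587]); y=np.array([np.sin(.1),np.cos(.1)]); x=np.array([np.cos(.1),-np.sin(.1)])
z=-R[:,2]; d=s['tool_pos'][:2]-c; h=s['tool_pos'][2]-.015
print('t',s['clock'],'lean y',round(np.arctan2(z[:2]@y,z[2]),3),'lean x',round(z[:2]@x,3),'pos lean',round(np.arctan2(d@y,h),3),'radius',round(np.hypot(d@y,h)*1e3,1),'dx',round(d@x*1e3,1),'F',s['wrist_force'].round(1),'M',s['torque'].round(2),'op',round(s['opening']*88,1))
E
python3 r.py
```

```text
t 9.9 lean y 0.158 lean x -0.003 pos lean 0.152 radius 127.9 dx 0.1 F [-0.4 -2.1 -0.1] M [-0.31  0.11 -0.09] op 30.0
```

Request:
carry_out:
  moves:
    - [0,-5,0.2,-2,0,0,0.2]
    - [0,-4.5,0.1,-2,0,0,0.2]
    - [0,0,0,0,0,0,0.2]

```text
clock: 10.28
tool_pos: [0.5391, -0.131, 0.1399]
tcp_rot: [2.912, -0.152, -0.013]
wrist_force: [-0.3, -0.4, 0.3]
opening: 0.34
```

```bash
python3 r.py
```

```text
t 10.275 lean y 0.226 lean x -0.002 pos lean 0.219 radius 127.9 dx 0.3 F [-0.3 -0.4  0.3] M [ 0.27  0.05 -0.05] op 29.9
```

Request:
carry_out:
  moves:
    - [0,6.7,0.2,3,0,0,0.2]
    - [0,6.7,0.2,3,0,0,0.2]
    - [0,6.7,0.2,3,0,0,0.2]
    - [0,6.7,0.2,3,0,0,0.2]
    - [0,6.7,0.2,3,0,0,0.2]
    - [0,6.7,0.2,3,0,0,0.2]
    - [0,6.7,0.2,3,0,0,0.2]
    - [0,0,0,0,0,0,0.2]

```text
clock: 11.28
tool_pos: [0.5341, -0.1788, 0.1418]
tcp_rot: [-2.969, 0.159, -0.024]
wrist_force: [0.5, 4.0, 0.6]
opening: 0.337
```

```bash
python3 r.py
```

```text
t 11.275 lean y -0.169 lean x -0.008 pos lean -0.158 radius 128.4 dx 0.1 F [0.5 4.  0.6] M [ 0.58 -0.08 -0.02] op 29.6
```

Request:
carry_out:
  moves:
    - [0,5,0.3,2,0,0,0.2]
    - [0,4,0.3,1.3,0,0,0.2]
    - [0,0,0,0,0,0,0.2]

```text
clock: 11.65
tool_pos: [0.5332, -0.1863, 0.1404]
tcp_rot: [-2.907, 0.156, -0.029]
wrist_force: [-0.1, 2.1, -1.0]
opening: 0.341
```

```bash
python3 r.py
```

```text
t 11.65 lean y -0.231 lean x -0.009 pos lean -0.218 radius 128.4 dx 0.0 F [-0.1  2.1 -1. ] M [-0.04  0.04  0.  ] op 30.0
```

Request:
carry_out:
  moves:
    - [0,-6.5,0.2,-3,0.1,0,0.2]
    - [0,-6.5,0.2,-3,0.1,0,0.2]
    - [0,-6.5,0.2,-3,0.1,0,0.2]
    - [0,-5.5,0.1,-2.7,0.1,0,0.2]
    - [0,0,0,0,0,0,0.2]

```text
clock: 12.28
tool_pos: [0.536, -0.1612, 0.143]
tcp_rot: [-3.12, 0.168, -0.029]
wrist_force: [0.8, 0.6, -0.8]
opening: 0.34
```

```bash
python3 r.py
```

```text
t 12.275 lean y -0.018 lean x -0.018 pos lean -0.019 radius 128.0 dx 0.2 F [ 0.8  0.6 -0.8] M [ 0.09  0.16 -0.  ] op 29.9
```

Request:
carry_out:
  moves:
    - [0,-2.3,0,-1,-1,0,0.2]
    - [0,0,-3,0,0,0,0.2]
    - [0,0,-4,0,0,0,0.2]
    - [0,0,0,0,0,0,0.2]

```text
clock: 12.78
tool_pos: [0.5362, -0.1595, 0.1501]
tcp_rot: [-3.136, 0.171, 0.002]
wrist_force: [-0.1, 3.0, -0.4]
opening: 0.339
```

```bash
python3 r.py
```

```text
t 12.775 lean y -0.001 lean x 0.001 pos lean -0.006 radius 135.2 dx 0.3 F [-0.1  3.  -0.4] M [ 0.52 -0.08 -0.06] op 29.8
```

Request:
carry_out:
  moves:
    - [0,0,-5,0,0,0,0.2]
    - [0,0,-6,0,0,0,0.2]
    - [0,0,-8,0,0,0,0.2]
    - [0,0,-8,0,0,0,0.2]
    - [0,0,-8,0,0,0,0.2]
    - [0,0,-8,0,0,0,0.2]
    - [0,0,-5,0,0,0,0.2]
    - [0,0,0,0,0,0,0.2]
    - [0,0,0,0,0,0,0.2]

```text
clock: 13.9
tool_pos: [0.5365, -0.1604, 0.2025]
tcp_rot: [-3.137, 0.171, -0.001]
wrist_force: [1.1, 0.7, -1.7]
opening: 0.34
```

```bash
python3 r.py; python3 d.py .536 -.1587 .198 -.1; python3 - <<'E'
from h import *
b=snapshot("scene"); a=snapshot("top")
def crop(s,l,t,w,h,k): return cv2.convertScaleAbs(cv2.resize(s['color'][t:t+h,l:l+w,::-1],None,fx=k,fy=k,interpolation=cv2.INTER_CUBIC),alpha=1.4)
print(proj(b,[[.536,-.1587,z] for z in (.065,.151)]).round(1).tolist())
cv2.imwrite('pics/p5.png',np.vstack([crop(b,150,120,100,90,6),np.hstack([crop(b,240,140,50,35,6),crop(a,175,220,50,35,6)])])[:750])
E
```

```text
t 13.9 lean y -0.0 lean x -0.001 pos lean -0.009 radius 187.5 dx 0.7 F [ 1.1  0.7 -1.7] M [-0.01  0.01  0.01] op 29.9
t 13.9 turn deg [-0.01 -0.05 -0.52] shift now-frame [-0.7 -1.6  4.5] goal-frame [-0.7 -1.7  4.5] F [ 1.1  0.7 -1.7] op 0.34
[[184.3, 191.6], [179.8, 161.5]]
```

View pics/p5.png

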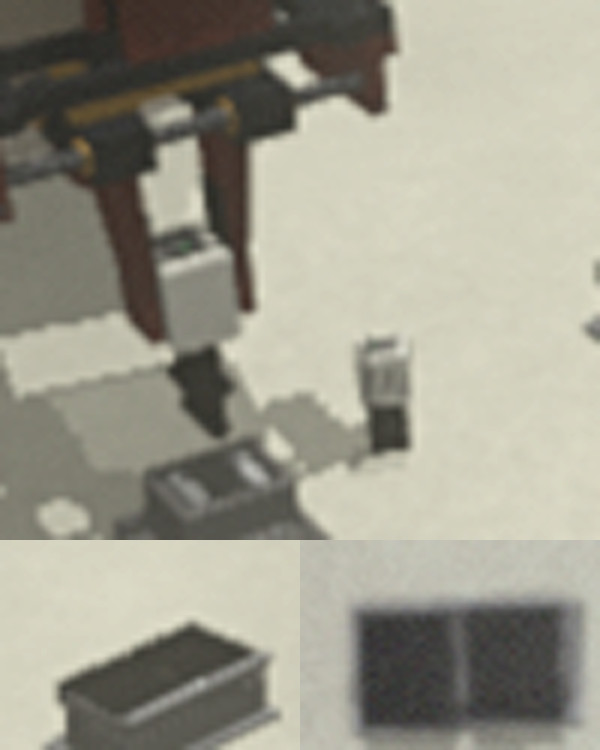

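Module is out: foot px about (185,192), clear above the open socket (187,198). It is upright, both covers still flat. Small centring move, then settle.

Request:
carry_out:
  moves:
    - [-0.5,-1.5,2,0,0,-0.5,0.2]
    - [0,0,0,0,0,0,0.2]
    - [0,0,0,0,0,0,0.2]
    - [0,0,0,0,0,0,0.2]
    - [0,0,0,0,0,0,0.2]

```text
clock: 14.62
tool_pos: [0.5358, -0.1586, 0.1995]
tcp_rot: [-3.137, 0.156, 0.001]
wrist_force: [-0.3, -0.2, -1.9]
opening: 0.336
```

```bash
python3 r.py; python3 - <<'E'
from h import *
s=get_state(); print(s['tool_pos'],abs(s['dq']).max())
for c in("scene","top"):
    p=snapshot(c); save(p,c+'_end.png',None,1)
    for n in("screwdriver","tray","carton","strip","module_center"): print(c,n,[([round(float(x)) for x in d['rect']],round(d['conf'],2)) for d in search_frame(n,c)][:2])
a=cv2.imread('pics/scene_end.png'); t=cv2.imread('pics/top_end.png'); cv2.imwrite('pics/end.png',np.vstack([a[60:330],t[60:320]]))
E
```

```text
t 14.625 lean y -0.001 lean x 0.001 pos lean 0.0 radius 184.5 dx -0.2 F [-0.3 -0.2 -1.9] M [ 0.01 -0.   -0.02] op 29.6
[ 0.53583989 -0.15862096  0.19947118] 0.0010817781905101875
scene screwdriver [([259, 204, 26, 55], 0.59)]
scene tray [([301, 128, 38, 26], 0.58)]
scene carton [([249, 152, 37, 29], 0.6)]
scene strip [([249, 155, 34, 23], 0.89), ([296, 163, 36, 28], 0.62)]
scene module_center [([207, 179, 9, 16], 0.65), ([174, 159, 18, 31], 0.58)]
top screwdriver [([251, 136, 30, 59], 0.84)]
top tray [([95, 224, 47, 43], 0.56)]
top carton [([372, 209, 35, 37], 0.97)]
top strip [([158, 182, 41, 24], 0.97), ([179, 230, 44, 20], 0.58)]
top module_center [([266, 238, 8, 5], 0.64)]
```

View pics/end.png

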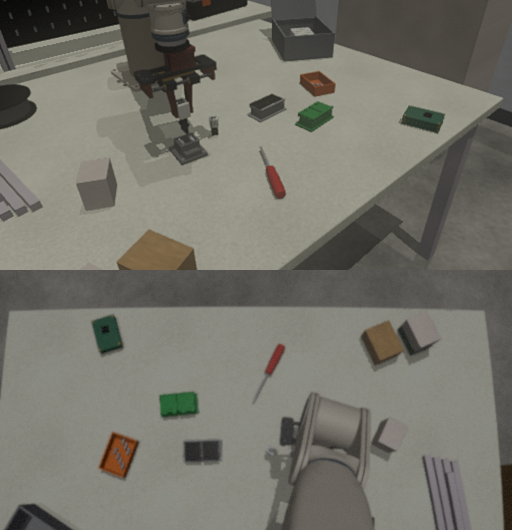

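The final picture shows the module held over its socket at (185,175 in the full scene image). The covers are shut, and the screwdriver, tray and carton are where they were.

```bash
python3 -c "from rig import job_done; print(job_done())"
```

```text
the job is handed in; nothing more can be done
None
```

I pressed both covers shut, rocked the module loose and lifted it out, then handed the job in at about 14.7 s. The gripper is still holding the module upright over its socket.

- **Covers:** I pushed both down together with the spread fingers until they hit the hard stop, with the tips at 39.9 mm and a brief wrist force of about 36 N. They lay flat in the pictures taken right after pressing and after the lift. No clear snap force showed, because readings just before the stop were under 3 N.
- **Module:** I gripped it across y with 40 N and rocked it to +0.226 and -0.231 rad, then lifted it. Vertical force stayed under about 2 N.
- **Final pose:** The tool is within 0.001 rad of upright and about 0.2 mm from the estimated socket centre. The foot is about 2 to 2.5 cm above the rim, worked out from how far the arm lifted. The arm is still, and the wrist reads about 1.9 N downward, which fits the module's weight.
- **Bystanders:** The screwdriver, tray and carton look unmoved in the last pictures. The detector misnamed the strip as the carton in the scene view, but found the carton in its original place from the top.
- **Camera disagreement:** The two cameras disagreed by about 3 mm when I first located things. I did not resolve this, so the socket centre rests on that fit plus the even rocking to both sides.

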